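# Refit the end of an adjustable rolling pin

## Task

Put the rolling pin's open end back together like its finished end: thread onto the bare spindle first the wide thickness ring, then the narrower sleeve, then the end knob, bore first. Press the knob fully home so that the stiff stop washer is driven back against the roller and no gaps are left between the parts, then let go, leaving the other things on the worktop where they are.

Things in the scene. Friction and masses are not known exactly. Their poses are not given: they have to be found in the camera images.
- pin: Adjustable rolling pin lying level in a fixed cradle. Wooden roller 50 mm diameter, 140 mm long; y axis along the pin towards the bare spindle, z up, origin on the worktop under the roller's middle. The cradle is hidden below the roller except a foot board 90 mm wide, 12 mm thick. The far end is already fitted in the right order, tight together: stop washer, wide ring, sleeve, knob.
- spindle_root (a point): Centre of the roller's flat end face, on the pin's axis, 120 mm above the worktop; axes as pin. The bare steel spindle runs from here along y (roughly to the robot's left): 16 mm diameter, 74 mm long, 1.5 mm chamfer at its end, nothing beside or under it. When all is tight, the centres of the parts lie along y at: wide ring 14 mm, sleeve 34 mm, knob 68 mm.
- spindle_tip (a point): Centre of the spindle's free end, 74 mm from spindle_root along y. A steel stop washer, 36 mm diameter, 6 mm thick, sits on the spindle near the roller: a stiff fit (about 5 N to slide it), standing an unknown 3 to 12 mm off the roller face. Parts pushed on behind it drive it back until it stops dead on the roller.
- wide_ring_centre (a point): Centre of the wide ring: plain wooden ring, 60 mm outside diameter, 16 mm thick along its z axis, through bore 18.5 mm, 70 g. Starts on one of three pegs (which varies), its z axis running up along the peg, resting on the shoulder. May go on either way round.
- sleeve_centre (a point): Centre of the sleeve: plain wooden collar, 44 mm outside diameter, 24 mm long along its z axis, through bore 18.5 mm, 50 g. Starts on one of three pegs (which varies), its z axis running up along the peg, resting on the shoulder. May go on either way round.
- end_knob_centre (a point): Centre of the end knob: wood, 42 mm diameter, 44 mm long along z, 70 g; straight side from its open end (-z) to 8 mm past the centre, then tapering to a closed end (+z). Blind bore 18.5 mm wide, 30 mm deep, open to -z; the spindle does not reach its bottom when all is tight. Starts on one of three pegs (which varies), its z axis running up along the peg, resting on the shoulder. 
- peg_stand: Fixed wooden stand, three pegs at y = -95, 0, +95 mm of its y axis, origin on the worktop. Each leans 45 degrees towards its +y, 14 mm diameter, with a shoulder 26 mm wide at 78 mm height, beyond which it goes on 24 mm: draw a part about 27 mm along the peg to free it. Below the shoulder is only an 18 mm post, a 30 mm socket up to 36 mm high and the base, 70 mm wide, 16 mm thick.
- bowl_1: White bowl, a bystander, 150 mm wide, 67 mm high; origin under its centre.
- candle_1: Candle in a glass, a bystander, 76 mm wide, 90 mm high; origin under its centre.
- teaspoon_1: Steel teaspoon, a bystander lying on the worktop, 130 mm long, 11 mm high.
- mug_1: Mug, a bystander, 83 mm wide, 94 mm high; origin under its centre.
- egg_cup_3: Egg cup, a bystander, 47 mm wide, 58 mm high; origin under its centre.
Mind the look-alikes: they are no part of the job. Leave any yellow look-alike of the part that bears wide_ring_centre alone.

How it is judged:
On the way, in this order (a step that is already met when the one before it is completed fails the run):
1. the wide ring is threaded on the spindle, well past its end (x of wide_ring_centre in the frame of spindle_root between -0.004 and 0.004 m and z of wide_ring_centre in the frame of spindle_root between -0.006 and 0.004 m and y of wide_ring_centre in the frame of spindle_root between 0 and 0.066 m), for 0.1 s.
2. the sleeve is threaded on after it (x of wide_ring_centre in the frame of spindle_root between -0.004 and 0.004 m and z of wide_ring_centre in the frame of spindle_root between -0.006 and 0.004 m and y of wide_ring_centre in the frame of spindle_root between 0 and 0.046 m and x of sleeve_centre in the frame of spindle_root between -0.004 and 0.004 m and z of sleeve_centre in the frame of spindle_root between -0.006 and 0.004 m and y of sleeve_centre in the frame of spindle_root between 0 and 0.066 m), for 0.1 s.
3. the end knob is on and everything is pressed together against the roller (x of end_knob_centre in the frame of spindle_root between -0.004 and 0.004 m and z of end_knob_centre in the frame of spindle_root between -0.006 and 0.004 m and y of end_knob_centre in the frame of spindle_root between 0.06 and 0.0715 m), for 0.1 s.
At the end, for the whole second after the job is handed in: Wide ring, sleeve and end knob are on the spindle in that order, coaxial with it (within 4 mm sideways, 0.15 rad), pressed together against the roller: centres at 14 and 34 mm (within 4 mm) and 68 mm (at most 3.5 mm out) from the roller face; all released and at rest (x of wide_ring_centre in the frame of spindle_root between -0.004 and 0.004 m and z of wide_ring_centre in the frame of spindle_root between -0.006 and 0.004 m and y of wide_ring_centre in the frame of spindle_root between 0.01 and 0.018 m and x of sleeve_centre in the frame of spindle_root between -0.004 and 0.004 m and z of sleeve_centre in the frame of spindle_root between -0.006 and 0.004 m and y of sleeve_centre in the frame of spindle_root between 0.03 and 0.038 m and x of end_knob_centre in the frame of spindle_root between -0.004 and 0.004 m and z of end_knob_centre in the frame of spindle_root between -0.006 and 0.004 m and y of end_knob_centre in the frame of spindle_root between 0.063 and 0.0715 m and angle between the z axis of each of wide_ring_centre, sleeve_centre, end_knob_centre and the y axis of spindle_root, either way round below 0.15 rad and linear speed of each of wide_ring, sleeve, end_knob below 0.02 m/s); the robot touches nothing.
It fails at once if the white bowl is shoved more than 30 mm from its place (distance of bowl_1 from where it was at the start of the episode above 0.03 m).
It fails at once if the candle in a glass is shoved more than 30 mm from its place (distance of candle_1 from where it was at the start of the episode above 0.03 m).
It fails at once if the teaspoon is shoved more than 30 mm from its place (distance of teaspoon_1 from where it was at the start of the episode above 0.03 m).
It fails at once if the mug is shoved more than 30 mm from its place (distance of mug_1 from where it was at the start of the episode above 0.03 m).
It fails at once if the egg cup is shoved more than 30 mm from its place (distance of egg_cup_3 from where it was at the start of the episode above 0.03 m).
It also fails if it takes over 72 s, if anything falls off the work surface, if the arm or the gripper's body presses on something with over 40 N, if the wrist force passes 120 N, or if a joint passes its speed limit or range.

## Robot

A 6-joint arm with a two-finger parallel gripper is mounted at the origin on a cart in front of the work surface, level with it; the furniture and walls round the work are solid. World frame = base frame: x ahead of the robot, y to its left, z up, the work surface at z = 0. Lengths are in m, angles in rad, forces in N, time in s.
With the tool pointing down it reaches from about 0.275 to 0.875 m from the base axis. Payload 12.5 kg.
Tool frame: the origin (TCP) lies midway between the tips of the shut fingers; the grasp point (between the pads) lies 19 mm behind it (arm.tcp_to_grasp is the distance from the TCP to the grasp point, in m); z points along the fingers, y is the line along which they close (so a half turn about z gives the same grasp; the last joint's range is limited). The gripper opens to 85 mm and grips with 20 to 120 N. Pads are 22 mm wide; open, the fingers measure 114 mm over their backs; the gripper's body (76 mm by 85 mm) begins 54 mm behind the grasp point. The pads swing forward as they close: fully open they stand 13 mm farther back than shut.
Start: joints at [-1.246, 0.351, 1.652, -0, 1.139, -0.085], TCP at [0.219, -0.504, 0.231] pointing down, gripper open.
Joint ranges: [-2.75, 2.75], [-0.79, 2.1], [0.01, 2.65], [-1.57, 4.71], [0.07, 3.14], [-2.87, 2.87]. Speed limits (rad/s): [2.22, 2.22, 2.79, 3.14, 3.14, 3.14].

## Interface

Orientations are given as a rotation vector (axis times angle).
In Python, from station import arm, cams gives the robot as it stands.
- The arm moves only by the shell command python3 -m jog 'ROWS' [FORCE]. ROWS is text: rows parted by semicolons, each of 7 numbers parted by spaces: the shift along the tool's x, y, z in units of 40 mm (1.0 is 40 mm), then the turn, a rotation vector about the tool's x, y, z in units of 8 degrees (1.0 is 8 degrees), then the closure, from -1 (fully open) to 1 (shut), so that 0 is half open. A call has 1 to 12 rows; each row shifts and turns the commanded pose from where the row before left it, along the tool's axes as they then stand; what a row does not reach is not made up. A row lasts 1/10 s, in which the tool goes at most 50 mm and 8.59 degrees, less where a joint would pass 70% of its speed; a pose out of reach is approached as far as the arm can. A call is refused whole if a number of a shift passes 1 or a number of a turn 1, either way. A call with a gripper value outside its range is refused whole. The fingers move at their own pace and stop on an object; FORCE is the grip in N (left out, the last holds). Time passes only in rows, so rows that do not move let the fingers close. It gives the time, the measured TCP pose, the force, the opening and the grip force at its end, in the units of the state.
- arm.state(): the state, without advancing time (a new reading comes with each control period).
- cams.read_camera(name): name is "side" or "top"; returns (picture, depth): 384x512x3 uint8, red, green, blue; 384x512 float32, m along the optical axis (not along the pixel's ray), 0 where there is no reading.
- cams.get_calibration(name): a dict with "intrinsics" (3x3 intrinsics, pixels), "rvec" (rotation vector, rad) and "tvec" (3), from world to camera coordinates, as OpenCV has them. Camera axes: x right, y down, z forward; pixel columns grow to the right and rows downward; lengths in m; the calibration is good to about 2 mm. A picture is of the moment at which its call begins. get_calibration takes no time and is no camera call.
- arm.job_done(): hands the job in; it is judged then, once.
The state is a dict: "t": time; "qpos": joint angles; "dq": joint speeds; "tau": joint torques, N m; "position": TCP position; "tool_rot": TCP orientation; "ft_force": force on the tool from outside, world axes, zero at the start; "wrist_torque": the same for the moment, N m; "finger_gap": finger opening in m; "finger_force": force on a finger pad.
Only numpy, scipy, OpenCV 4.12 (cv2) and the standard library are available. Lean on these libraries where they do the work, as an engineer would, in place of code of your own. Each camera call takes 0.05 s, during which the arm holds its last target. There are 200 camera calls.

## Working session

There is one attempt and no reset: what is moved stays moved. The work goes in short steps, Python scripts to look and compute and a shell command to move; the robot and the scene stay as the last step left them, time stands still between calls to the robot, and variables do not carry over. Pictures are saved under pics/ and viewed, at most 10 in all, crops included, and the job is handed in when it is done.

```bash
mkdir -p pics; ls
python3 - <<'E'
from station import arm,cams
import cv2,numpy as np
for n in("side","top"):
    p,d=cams.read_camera(n); np.savez(f"{n}0.npz",p=p,d=d)
    cv2.imwrite(f"pics/{n}0.png",p[:,:,::-1]); c=cams.get_calibration(n); print(n,c)
print(arm.state())
E
```

```text
pics
side {'intrinsics': array([[354.58341452,   0.        , 259.2119343 ],
       [  0.        , 354.58341452, 197.61400438],
       [  0.        ,   0.        ,   1.        ]]), 'rvec': array([ 0.33469928, -2.47383157,  1.60656098]), 'tvec': array([0.43060865, 0.18584511, 1.02902402])}
top {'intrinsics': array([[365.51550419,   0.        , 255.64882267],
       [  0.        , 365.51550419, 189.94445176],
       [  0.        ,   0.        ,   1.        ]]), 'rvec': array([ 1.79169776, -2.42251772,  0.2461135 ]), 'tvec': array([0.04741807, 0.51031624, 1.47146312])}
{'t': 0.1, 'qpos': array([-1.24558403e+00,  3.51169889e-01,  1.65235073e+00,  1.68962882e-05,
        1.13908441e+00, -8.45850874e-02]), 'dq': array([ 0.00091278, -0.00136729, -0.00064276,  0.00017422, -0.00159902,
        0.0017241 ]), 'tau': array([ 6.86039239e-04, -5.06835723e+01, -2.91877252e+01, -1.09406960e-04,
        2.61926725e-03,  5.46673064e-06]), 'position': array([ 0.219075  , -0.50417103,  0.23082264]), 'tool_rot': array([-3.07489200e+00, -6.38997728e-01,  1.66884866e-04]), 'ft_force': array([ 0.91138418, -0.19388431,  0.34760926]), 'wrist_torque': array([-0.01595215, -0.00199786,  0.0419969 ]), 'finger_force': 0.0, 'finger_gap': 0.08505815199851564}
```

View pics/side0.png

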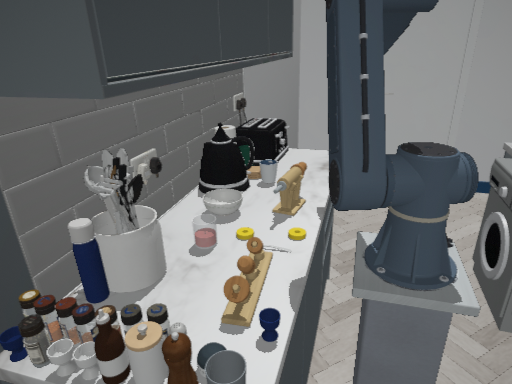

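View pics/top0.png

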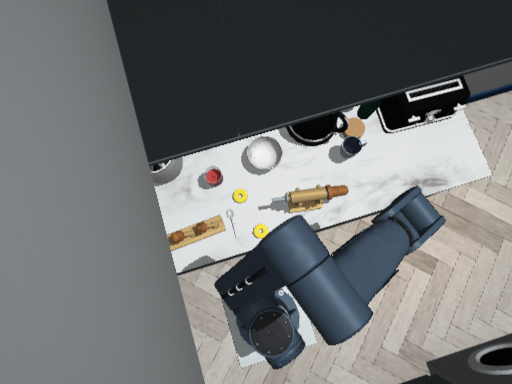

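The side picture shows the stand around (250,285) with three brown parts, at (237,290), (246,264) and (255,245). The pin is at (290,190), with yellow look-alike rings at (245,233) and (297,233). In the top picture the stand is at (195,233) and the pin at (310,198), with its spindle pointing towards (265,207).

```bash
cat > h.py <<'E'
import numpy as np,cv2
from scipy.spatial.transform import Rotation as R
from station import arm,cams
def cal(n):
    c=cams.get_calibration(n); return c["intrinsics"],R.from_rotvec(c["rvec"]).as_matrix(),np.array(c["tvec"])
def cloud(n,d):
    K,Rm,t=cal(n); v,u=np.mgrid[:d.shape[0],:d.shape[1]]
    c=np.stack([(u-K[0,2])/K[0,0]*d,(v-K[1,2])/K[1,1]*d,d],-1)
    return (c-t)@Rm
E
python3 - <<'E'
from h import *
S=np.load("side0.npz");T=np.load("top0.npz")
a=cv2.resize(S['p'][150:340,200:330],None,fx=3.1,fy=3.1,interpolation=2)
b=cv2.resize(T['p'][135:260,160:360],None,fx=1.95,fy=1.95,interpolation=2)
im=np.zeros((590,800,3),np.uint8);im[:a.shape[0],:a.shape[1]]=a[:590]
im[:b.shape[0],405:405+b.shape[1]]=b[:,:395]
cv2.imwrite("pics/crop.png",im[:,:,::-1])
for n,D in(("side",S),("top",T)):
    X=cloud(n,D['d']); np.save(n+"X.npy",X)
    hsv=cv2.cvtColor(D['p'],cv2.COLOR_RGB2HSV)
    for name,lo,hi in(("wood",(4,90,40),(22,255,255)),("brown",(4,140,30),(15,255,255))):
        m=cv2.inRange(hsv,lo,hi)&((D['d']>0)*255).astype(np.uint8)
        k,l,st,c=cv2.connectedComponentsWithStats(m)
        for i in range(1,k):
            if st[i,4]>60:
                P=X[l==i]; 
                if abs(np.median(P[:,1]))<.9 and 0.1<np.median(P[:,0])<1: print(n,name,c[i].round(),st[i,4],np.median(P,0).round(3),P.min(0).round(3),P.max(0).round(3))
E
```

```text
side wood [291. 191.] 725 [ 0.397 -0.251  0.063] [ 0.36  -0.428  0.001] [ 0.46  -0.212  0.15 ]
side wood [254. 175.] 67 [ 0.633 -0.556  0.016] [ 0.611 -0.578 -0.001] [ 0.666 -0.546  0.035]
side wood [243. 283.] 1620 [0.404 0.327 0.077] [ 0.366 -0.019 -0.001] [0.49  0.37  0.116]
side wood [ 28. 296.] 106 [0.816 0.504 0.104] [0.8   0.48  0.088] [0.863 0.518 0.106]
side wood [ 43. 301.] 140 [0.77  0.507 0.104] [0.753 0.486 0.086] [0.806 0.525 0.106]
side wood [ 65. 303.] 169 [0.72  0.5   0.104] [0.702 0.483 0.092] [0.756 0.519 0.107]
side wood [ 82. 310.] 90 [0.672 0.507 0.104] [0.654 0.49  0.092] [0.705 0.525 0.106]
side wood [110. 309.] 62 [0.617 0.492 0.104] [0.605 0.482 0.103] [0.639 0.505 0.106]
side wood [ 55. 330.] 174 [0.757 0.515 0.036] [0.75  0.505 0.009] [0.766 0.522 0.058]
side wood [114. 336.] 144 [0.566 0.551 0.102] [0.559 0.492 0.049] [0.607 0.567 0.121]
side wood [179. 360.] 1236 [0.422 0.569 0.106] [0.406 0.538 0.026] [0.453 0.58  0.139]
side brown [ 43. 302.] 97 [0.768 0.509 0.104] [0.753 0.489 0.09 ] [0.805 0.524 0.106]
side brown [ 65. 303.] 136 [0.72  0.5   0.105] [0.706 0.483 0.094] [0.752 0.519 0.107]
side brown [108. 343.] 606 [0.57  0.563 0.096] [0.555 0.538 0.065] [0.596 0.577 0.137]
side brown [179. 360.] 1197 [0.422 0.569 0.106] [0.406 0.542 0.026] [0.453 0.58  0.139]
side brown [115. 379.] 104 [0.564 0.57  0.013] [0.554 0.556 0.004] [0.592 0.577 0.023]
top wood [355. 128.] 286 [ 0.642 -0.602  0.034] [ 0.604 -0.643  0.003] [ 0.691 -0.55   0.042]
top wood [313. 197.] 927 [ 0.394 -0.307  0.135] [ 0.358 -0.445 -0.006] [ 0.458 -0.217  0.153]
top wood [195. 232.] 886 [0.404 0.186 0.019] [ 0.371  0.067 -0.001] [0.45  0.304 0.119]
top brown [336. 191.] 184 [ 0.388 -0.399  0.139] [ 0.369 -0.445  0.121] [ 0.42  -0.361  0.153]
top brown [201. 227.] 84 [0.412 0.148 0.096] [0.394 0.128 0.014] [0.431 0.182 0.111]
top brown [177. 236.] 109 [0.404 0.247 0.106] [0.388 0.225 0.014] [0.425 0.273 0.119]
```

View pics/crop.png

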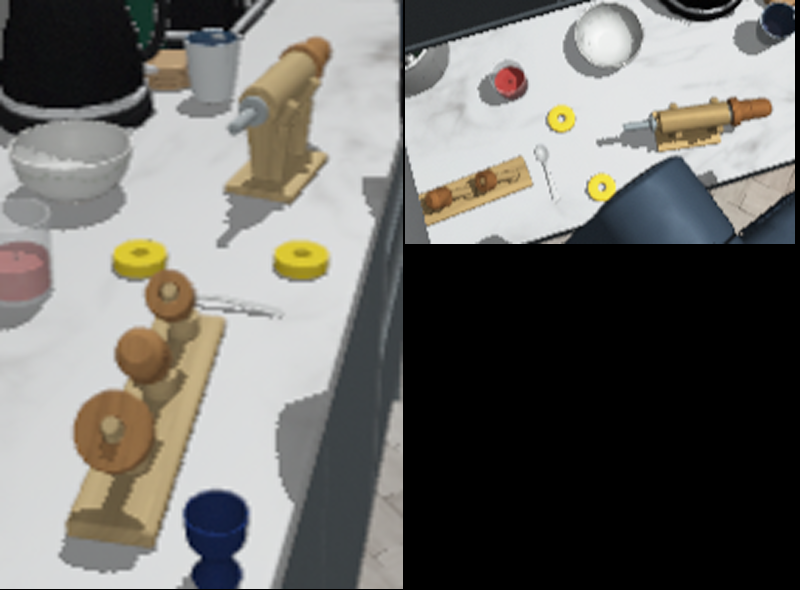

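The crop shows the wide ring on the stand's nearest peg (+y end), the knob in the middle and the sleeve at the far end. The bare spindle points towards the stand.

Run:
```python
from h import *
S=np.load("side0.npz");T=np.load("top0.npz");XS=np.load("sideX.npy");XT=np.load("topX.npy")
def box(X,lo,hi): return ((X>lo)&(X<hi)).all(-1)
for n,D,X in(("top",T,XT),("side",S,XS)):
    hsv=cv2.cvtColor(D['p'],cv2.COLOR_RGB2HSV); wood=cv2.inRange(hsv,(4,70,40),(25,255,255))>0
    P=X[wood&box(X,(.3,0,.01),(.52,.45,.021))]; print(n,"stand base",len(P),cv2.minAreaRect(P[:,:2].astype(np.float32)))
    # roller upper ridge & spindle & knob etc
    P=X[wood&box(X,(.3,-.5,.10),(.5,-.1,.17))]
    for y0 in np.arange(-.46,-.1,.02):
        Q=P[(P[:,1]>=y0)&(P[:,1]<y0+.02)]
        if len(Q)>4: print("  pin y%.2f n%d x%.3f-%.3f zmax %.3f"%(y0,len(Q),*np.percentile(Q[:,0],[2,98]),Q[:,2].max()))
    m=(~wood)&box(X,(.3,-.30,.085),(.55,-.08,.145)); P=X[m]
    print("  grey",len(P),P.min(0).round(3) if len(P) else "",P.max(0).round(3) if len(P) else "")
    if len(P): print(P[np.argsort(P[:,1])][::max(1,len(P)//20)].round(3).tolist())
    br=(cv2.inRange(hsv,(4,120,30),(16,255,255))>0)
    for nm,lo,hi in(("ring",(.3,.2,.05),(.5,.33,.14)),("knob",(.3,.1,.05),(.5,.2,.14)),("sleeve",(.3,0,.05),(.5,.1,.14))):
        P=X[wood&box(X,lo,hi)]; 
        if len(P)>5:
            print("  ",nm,len(P),P.mean(0).round(3),P.min(0).round(3),P.max(0).round(3))
# egg cup
hsv=cv2.cvtColor(S['p'],cv2.COLOR_RGB2HSV)
m=box(XS,(.2,.3,.02),(.36,.5,.08)); P=XS[m]; print("egg",P.min(0),P.max(0))
```

```text
top stand base 468 ((0.41147133708000183, 0.18653595447540283), (0.06676452606916428, 0.2391587346792221), 3.972043037414551)
  pin y-0.46 n7 x0.373-0.392 zmax 0.138
  pin y-0.44 n44 x0.370-0.402 zmax 0.147
  pin y-0.42 n49 x0.373-0.408 zmax 0.148
  pin y-0.40 n48 x0.375-0.410 zmax 0.146
  pin y-0.38 n64 x0.370-0.421 zmax 0.153
  pin y-0.36 n61 x0.377-0.433 zmax 0.148
  pin y-0.34 n76 x0.369-0.426 zmax 0.149
  pin y-0.32 n59 x0.384-0.426 zmax 0.149
  pin y-0.30 n57 x0.386-0.428 zmax 0.152
  pin y-0.28 n64 x0.389-0.446 zmax 0.152
  pin y-0.26 n77 x0.382-0.442 zmax 0.150
  pin y-0.24 n60 x0.396-0.437 zmax 0.148
  pin y-0.22 n13 x0.401-0.434 zmax 0.147
  grey 103 [ 0.408 -0.296  0.107] [ 0.453 -0.148  0.142]
[[0.428, -0.296, 0.142], [0.435, -0.279, 0.132], [0.442, -0.266, 0.119], [0.452, -0.254, 0.108], [0.44, -0.234, 0.135], [0.428, -0.215, 0.12], [0.416, -0.211, 0.122], [0.419, -0.207, 0.132], [0.436, -0.206, 0.115], [0.431, -0.204, 0.121], [0.422, -0.2, 0.128], [0.433, -0.196, 0.12], [0.429, -0.19, 0.128], [0.427, -0.186, 0.126], [0.434, -0.18, 0.124], [0.435, -0.176, 0.124], [0.432,
[... 929 characters left out ...]
123], [0.419, -0.213, 0.134], [0.407, -0.208, 0.114], [0.421, -0.207, 0.132], [0.435, -0.206, 0.131], [0.428, -0.205, 0.132], [0.417, -0.204, 0.118], [0.435, -0.204, 0.121], [0.438, -0.203, 0.121], [0.416, -0.203, 0.115], [0.409, -0.202, 0.112], [0.423, -0.2, 0.135], [0.423, -0.198, 0.128], [0.428, -0.19, 0.127], [0.422, -0.181, 0.123], [0.421, -0.176, 0.118], [0.422, -0.165, 0.122], [0.424, -0.156, 0.122], [0.433, -0.152, 0.126], [0.429, -0.148, 0.121], [0.425, -0.147, 0.122]]
   ring 319 [0.401 0.277 0.099] [0.375 0.232 0.063] [0.425 0.33  0.116]
   knob 209 [0.414 0.16  0.089] [0.393 0.144 0.062] [0.435 0.175 0.107]
egg [0.29216053 0.3513244  0.02017049] [0.33853749 0.39867505 0.05893371]
```

Run:
```python
from h import *
S=np.load("side0.npz");XS=np.load("sideX.npy")
hsv=cv2.cvtColor(S['p'],cv2.COLOR_RGB2HSV); br=cv2.inRange(hsv,(4,70,30),(25,255,255))>0
v,u=np.mgrid[:384,:512]
Z=XS[...,2]
M=br&(Z>.05)&(XS[...,0]>.3)&(XS[...,0]<.5)&(XS[...,1]>0)&(XS[...,1]<.45)
k,l,st,c=cv2.connectedComponentsWithStats(M.astype(np.uint8))
a=np.array([-.071*.707,.997*.707,.707])
for i in range(1,k):
    if st[i,4]<60: continue
    P=XS[l==i]; s=P@a; 
    print(c[i].round(1),st[i],P.mean(0).round(4),P.min(0).round(3),P.max(0).round(3))
    h,e=np.histogram(s,bins=np.arange(s.min(),s.max()+.004,.004)); print(e.round(3),h)
    # front-plane points
    pk=e[h.argmax()]+.002; F=P[abs(s-pk)<.004]; 
    _,_,V=np.linalg.svd(F-F.mean(0)); print("  face n",len(F),F.mean(0).round(4),"mid",((F.min(0)+F.max(0))/2).round(4),"normal",V[2].round(3))
# expected pegs
C=np.array([.4095,.22,0]);ys=np.array([-.071,.997,0])
for nm,y,d in(("ring",.095,.008),("knob",0,.022),("sleeve",-.095,.012)): print(nm,C+ys*y+[0,0,.078]+a*d)
```

```text
[254.4 245.1] [247 237  16  17 209] [0.4136 0.1602 0.089 ] [0.393 0.144 0.062] [0.435 0.175 0.107]
[0.133 0.137 0.141 0.145 0.149 0.153 0.157 0.161 0.165] [ 4  6  6  7 14 79 92  1]
  face n 156 [0.4147 0.161  0.0917] mid [0.4147 0.161  0.0912] normal [ 0.046 -0.721 -0.691]
[246.1 264.4] [237 256  19  18 258] [0.4023 0.2651 0.0984] [0.387 0.232 0.063] [0.425 0.279 0.116]
[0.202 0.206 0.21  0.214 0.218 0.222 0.226 0.23  0.234 0.238 0.242 0.246
 0.25 ] [ 5  8  6  8  7  7  9 15 35 74 80  4]
  face n 132 [0.406  0.2683 0.1053] mid [0.4059 0.267  0.1043] normal [-0.066  0.71   0.701]
[236.6 288.9] [224 276  26  27 562] [0.3994 0.3442 0.0858] [0.372 0.322 0.058] [0.431 0.364 0.108]
[0.264 0.268 0.272 0.276 0.28  0.284 0.288 0.292 0.296] [  4   8  11  16 305 189  21   8]
  face n 481 [0.3998 0.3442 0.0859] mid [0.401  0.3432 0.085 ] normal [-0.057  0.711  0.7  ]
ring [0.40235342 0.32035403 0.083656  ]
knob [0.40839567 0.23550734 0.093554  ]
sleeve [0.41564264 0.13374355 0.086484  ]
```

Run:
```python
from h import *
from scipy.optimize import least_squares
for n in("side","top"):
    D=np.load(n+"0.npz");X=np.load(n+"X.npy")
    hsv=cv2.cvtColor(D['p'],cv2.COLOR_RGB2HSV); wood=cv2.inRange(hsv,(4,70,40),(25,255,255))>0
    b=lambda lo,hi:((X>lo)&(X<hi)).all(-1)
    ro=X[wood&b((.33,-.345,.115),(.47,-.225,.147))]; sp=X[~wood&b((.40,-.192,.107),(.45,-.1,.14))]
    def res(p,Q,r):
        d=np.array([p[1],1,0]);d/=np.linalg.norm(d); w=Q-[p[0],-.2,p[2]]
        return np.linalg.norm(np.cross(w,d),axis=1)-r
    for nm,Q,r in(("roller",ro,.025),("spindle",sp,.008)):
        f=least_squares(res,[.42,.15,.12],args=(Q,r),loss="soft_l1",f_scale=.001); print(n,nm,len(Q),"x@-.2,slope,z",f.x.round(4),"ymax",np.sort(Q[:,1])[-4:].round(4),"rms",f.fun.std().round(4))
    f2=least_squares(lambda p:np.r_[res(p,ro,.025),res(p,sp,.008)],[.42,.15,.12],loss="soft_l1",f_scale=.001);print(n,"both",f2.x.round(4))
    m=~wood&b((.39,-.24,.095),(.46,-.1,.145)); print(np.histogram(X[m][:,1],bins=np.arange(-.24,-.13,.006)))
    r2=X[wood&b((.33,-.28,.1),(.47,-.15,.15))];print("roller end y",np.sort(r2[:,1])[-8:].round(3))
```

```text
side roller 183 x@-.2,slope,z [0.4249 0.1584 0.1189] ymax [-0.2265 -0.2263 -0.2256 -0.2251] rms 0.0016
side spindle 41 x@-.2,slope,z [0.425  0.1284 0.1187] ymax [-0.1467 -0.1452 -0.1438 -0.1438] rms 0.0017
side both [0.4245 0.1546 0.1189]
(array([ 1,  0,  2,  3,  2, 25, 29,  3,  4,  4,  5,  3,  4,  2,  8,  9,  2,
        0]), array([-0.24 , -0.234, -0.228, -0.222, -0.216, -0.21 , -0.204, -0.198,
       -0.192, -0.186, -0.18 , -0.174, -0.168, -0.162, -0.156, -0.15 ,
       -0.144, -0.138, -0.132]))
roller end y [-0.217 -0.217 -0.217 -0.217 -0.217 -0.217 -0.216 -0.215]
top roller 357 x@-.2,slope,z [0.4251 0.156  0.1188] ymax [-0.226  -0.2259 -0.2258 -0.2257] rms 0.0026
top spindle 43 x@-.2,slope,z [0.4244 0.1654 0.12  ] ymax [-0.1518 -0.15   -0.1491 -0.1481] rms 0.0021
top both [0.4249 0.1537 0.119 ]
(array([ 2,  1,  2,  0,  8, 12, 10,  6,  5,  5,  7,  6,  5,  6,  7,  2,  0,
        0]), array([-0.24 , -0.234, -0.228, -0.222, -0.216, -0.21 , -0.204, -0.198,
       -0.192, -0.186, -0.18 , -0.174, -0.168, -0.162, -0.156, -0.15 ,
       -0.144, -0.138, -0.132]))
roller end y [-0.218 -0.218 -0.218 -0.218 -0.217 -0.217 -0.216 -0.214]
```

```bash
cat >> h.py <<'E'
ys=np.array([-.071,.9975,0]);ys/=np.linalg.norm(ys)
yp=np.array([.152,.988,0]);yp/=np.linalg.norm(yp)
zh=np.array([0,0,1.])
a=(ys+zh)/2**.5
def frame(yd,ang):  # tool z at angle ang (deg) in plane (yd,z); tool y = horizontal right of yd
    z=np.cos(np.radians(ang))*yd+np.sin(np.radians(ang))*zh; y=np.cross(yd,zh); return np.c_[np.cross(y,z),y,z]
FP=frame(ys,-75); FI=frame(yp,-120)
def go(F,p,s=None):
    s=s or arm.state(); R0=R.from_rotvec(s["tool_rot"]).as_matrix()
    rv=R.from_matrix(R0.T@F).as_rotvec(degrees=True)/8; d=F.T@(np.array(p)-s["position"])/.04
    print("turn",rv.round(3),"then shift(new axes)",d.round(3),"| t",s["t"],"pos",s["position"].round(4),"F",np.round(s["ft_force"],1),"gap",round(float(s["finger_gap"]),4))
    return rv,d
E
python3 - <<'E'
from h import *
c=np.array([.4014,.3378,.081]); go(FP,c+FP[:,2]*.023-FP[:,2]*.12); print(FP.round(3))
E
```

```text
turn [ 1.149  1.626 -8.771] then shift(new axes) [18.999  6.041  6.543] | t 0.1 pos [ 0.2191 -0.5042  0.2308] F [ 0.9 -0.2  0.3] gap 0.0851
[[-0.069  0.997 -0.018]
 [ 0.963  0.071  0.258]
 [ 0.259 -0.    -0.966]]
```

```bash
python3 -m jog '0 0 0 .115 .163 -.877 -1;0 0 0 .115 .163 -.877 -1;0 0 0 .115 .163 -.877 -1;0 0 0 .115 .163 -.877 -1;0 0 0 .115 .163 -.877 -1;0 0 0 .115 .163 -.877 -1;0 0 0 .115 .163 -.877 -1;0 0 0 .115 .163 -.877 -1;0 0 0 .115 .163 -.877 -1;0 0 0 .115 .163 -.877 -1;0 0 -.5 0 0 0 -1'
python3 -m jog '.8 .25 .27 0 0 0 -1;.8 .25 .27 0 0 0 -1;.8 .25 .27 0 0 0 -1;.8 .25 .27 0 0 0 -1;.8 .25 .27 0 0 0 -1;.8 .25 .27 0 0 0 -1;.8 .25 .27 0 0 0 -1;.8 .25 .27 0 0 0 -1;.8 .25 .27 0 0 0 -1;.8 .25 .27 0 0 0 -1;.8 .25 .27 0 0 0 -1;.8 .25 .27 0 0 0 -1'
python3 - <<'E'
from h import *
c=np.array([.4014,.3378,.081]); go(FP,c+FP[:,2]*.023-FP[:,2]*.12)
E
```

```text
t: 1.2
position: [0.2193, -0.5084, 0.2483]
tool_rot: [-1.995, -2.151, -0.268]
ft_force: [-0.2, 0.6, 0.9]
finger_gap: 0.0854
finger_force: 0.0
t: 2.4
position: [0.3105, -0.0963, 0.2245]
tool_rot: [-2.004, -2.15, -0.264]
ft_force: [0.8, 0.3, 0.3]
finger_gap: 0.0853
finger_force: 0.0
turn [ 0.003  0.003 -0.004] then shift(new axes) [9.37  3.037 3.801] | t 2.4 pos [ 0.3105 -0.0963  0.2245] F [0.8 0.3 0.3] gap 0.0853
```

```bash
python3 -m jog '.85 .25 .25 0 0 0 -1;.85 .25 .25 0 0 0 -1;.85 .25 .25 0 0 0 -1;.85 .25 .25 0 0 0 -1;.85 .25 .25 0 0 0 -1;.85 .25 .25 0 0 0 -1;.85 .25 .25 0 0 0 -1;.85 .25 .25 0 0 0 -1;.85 .25 .25 0 0 0 -1;.85 .25 .25 0 0 0 -1;.85 .5 1 0 0 0 -1;0 0 0 0 0 0 -1'
python3 - <<'E'
from h import *
c=np.array([.4014,.3378,.081]); go(FP,c+FP[:,2]*.023)
p,d=cams.read_camera("side"); cv2.imwrite("pics/a.png",cv2.resize(p[180:340,150:350],None,fx=4,fy=3.7)[:,:,::-1])
E
```

```text
t: 3.6
position: [0.3997, 0.305, 0.1861]
tool_rot: [-2.0, -2.152, -0.257]
ft_force: [-0.8, -1.1, -0.4]
finger_gap: 0.0853
finger_force: 0.0
turn [-0.031  0.013  0.011] then shift(new axes) [0.108 0.1   3.324] | t 3.6 pos [0.3997 0.305  0.1861] F [-0.8 -1.1 -0.4] gap 0.0853
```

View pics/a.png

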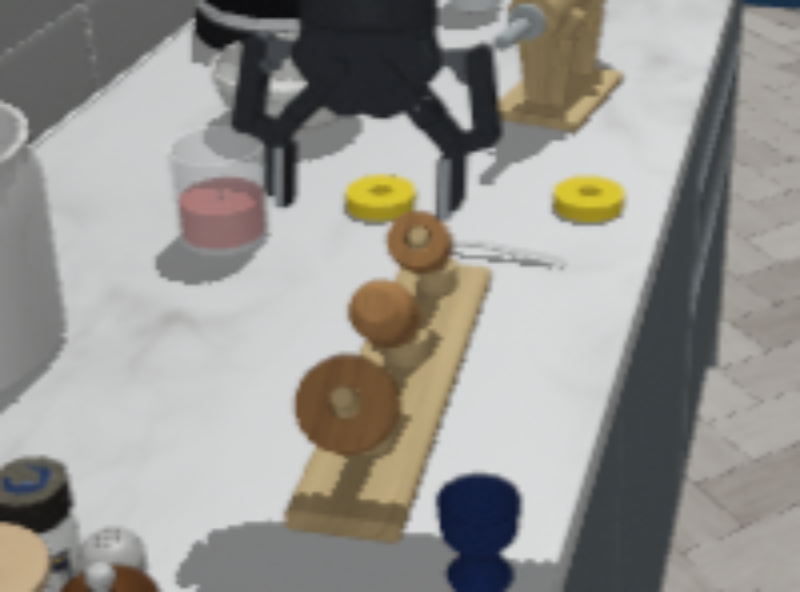

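The side picture shows the open fingers at (283,175) and (452,185), straddling the line of the ring. The ring's bore is at (345,400).

```bash
python3 -m jog '.1 .1 0 -.03 .01 .01 -.75;0 0 .7 0 0 0 -.75;0 0 .7 0 0 0 -.75;0 0 .7 0 0 0 -.75;0 0 .7 0 0 0 -.75;0 0 .52 0 0 0 -.75;0 0 0 0 0 0 -.75;0 0 0 0 0 0 1;0 0 0 0 0 0 1;0 0 0 0 0 0 1;0 0 0 0 0 0 1;0 0 0 0 0 0 1' 40
python3 - <<'E'
from h import *
c=np.array([.4014,.3378,.081]); go(FP,c+FP[:,2]*.023); print(a@FP, arm.state()["finger_force"],(arm.state()["position"]-c)@FP)
E
```

```text
t: 4.85
position: [0.403, 0.3408, 0.0637]
tool_rot: [-2.007, -2.15, -0.273]
ft_force: [-0.7, -5.9, 8.5]
finger_gap: 0.0589
finger_force: 43.6
turn [ 0.048 -0.012 -0.009] then shift(new axes) [ 0.043 -0.044  0.138] | t 4.85 pos [0.403  0.3408 0.0637] F [-0.7 -5.9  8.5] gap 0.0589
[ 8.66025404e-01 -2.85415978e-18 -5.00000000e-01] 43.64342841465259 [-0.0017165   0.00177614  0.01746986]
```

```bash
python3 -m jog '.26 0 -.15 0 0 0 1;.26 0 -.15 0 0 0 1;.26 0 -.15 0 0 0 1;.26 0 -.15 0 0 0 1;.26 0 -.15 0 0 0 1;.4 0 -.5 0 0 0 1;.1 0 -.9 0 0 0 1;.1 0 -.9 0 0 0 1;0 0 -.9 0 0 0 1;0 0 0 0 0 0 1' 60
python3 - <<'E'
from h import *
s=arm.state(); root=np.array([.4222,-.218,.1195]); tip=root+.074*yp; print(tip,s["finger_force"])
go(FI,tip+yp*.05+[0,0,.0]+FI@np.array([-.0017,0,.0175]))
p,d=cams.read_camera("side"); np.savez("s2.npz",p=p,d=d); cv2.imwrite("pics/b.png",cv2.resize(p[120:340,150:400],None,fx=3,fy=2.7)[:,:,::-1])
E
```

```text
t: 5.85
position: [0.4008, 0.3739, 0.2396]
tool_rot: [-2.006, -2.151, -0.281]
ft_force: [0.4, 0.2, -0.0]
finger_gap: 0.0586
finger_force: 64.5
[ 0.43345223 -0.14486049  0.1195    ] 64.45383182624937
turn [ 0.289 -5.643  1.598] then shift(new axes) [-8.452  2.778  8.76 ] | t 5.85 pos [0.4008 0.3739 0.2396] F [ 0.4  0.2 -0. ] gap 0.0586
```

View pics/b.png

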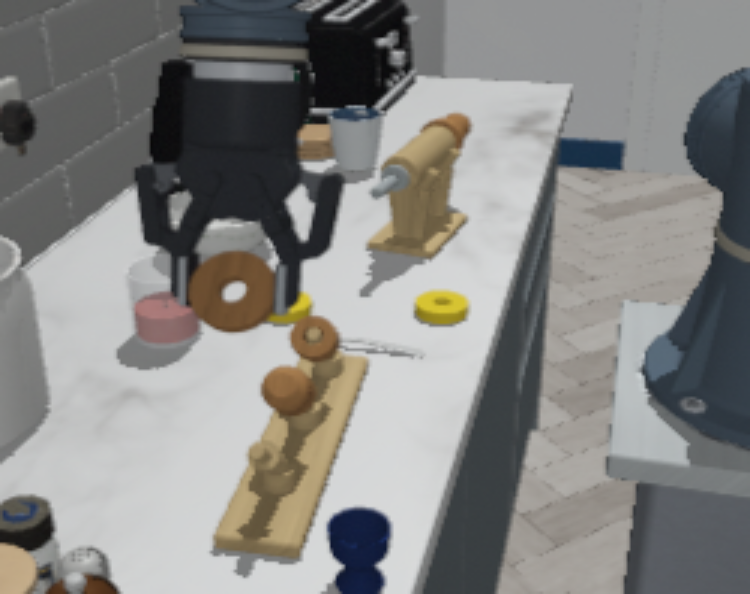

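The side picture shows the wide ring held between the fingers at (233,290), its peg empty at (262,455), and the spindle tip at (388,182).

```bash
python3 -m jog '0 0 0 .048 -.94 .266 1;0 0 0 .048 -.94 .266 1;0 0 0 .048 -.94 .266 1;0 0 0 .048 -.94 .266 1;0 0 0 .048 -.94 .266 1;0 0 0 .048 -.94 .266 1'
python3 -m jog '-.7 .23 .73 0 0 0 1;-.7 .23 .73 0 0 0 1;-.7 .23 .73 0 0 0 1;-.7 .23 .73 0 0 0 1;-.7 .23 .73 0 0 0 1;-.7 .23 .73 0 0 0 1;-.7 .23 .73 0 0 0 1;-.7 .23 .73 0 0 0 1;-.7 .23 .73 0 0 0 1;-.7 .23 .73 0 0 0 1;-.7 .23 .6 0 0 0 1;0 0 0 0 0 0 1'
cat >> h.py <<'E'
root=np.array([.4222,-.218,.1195]); tip=root+.074*yp
xp=np.cross(yp,zh)
E
cat > look.py <<'E'
# ring/sleeve/knob held in front of spindle: fit front-part cloud in both views, in pin frame
from h import *
import sys
tag=sys.argv[1]
s=arm.state()
for n in("side","top"):
    p,d=cams.read_camera(n); np.savez(f"{n}_{tag}.npz",p=p,d=d); X=cloud(n,d)
    hsv=cv2.cvtColor(p,cv2.COLOR_RGB2HSV); w=cv2.inRange(hsv,(4,90,30),(22,255,255))>0
    L=(X-root)@np.c_[xp,yp,zh]
    m=w&(abs(L[...,0])<.06)&(L[...,1]>.03)&(L[...,1]<.22)&(abs(L[...,2])<.06)
    k,l,st,c=cv2.connectedComponentsWithStats(m.astype(np.uint8)); i=1+st[1:,4].argmax(); P=L[l==i]
    print(n,len(P),"pinframe mean",P.mean(0).round(4),"p2",np.percentile(P,2,axis=0).round(4),"p98",np.percentile(P,98,axis=0).round(4))
    cnt=max(cv2.findContours((l==i).astype(np.uint8),0,1)[0],key=len); print("  ellipse",cv2.fitEllipse(cnt) if len(cnt)>5 else 0)
    if n=="side":
        F=P; c0=F.mean(0); _,_,V=np.linalg.svd(F-c0); print("  normal",V[2].round(3))
go(FI,s["position"])
print("tcp pinframe",((s["position"]-root)@np.c_[xp,yp,zh]).round(4))
E
python3 look.py r1
```

```text
t: 6.5
position: [0.3988, 0.3737, 0.2338]
tool_rot: [2.079, 1.786, -0.574]
ft_force: [0.6, 0.0, -0.9]
finger_gap: 0.0585
finger_force: 64.4
t: 7.7
position: [0.433, -0.0651, 0.1146]
tool_rot: [2.085, 1.789, -0.574]
ft_force: [-0.5, -0.3, -0.5]
finger_gap: 0.0584
finger_force: 64.6
side 181 pinframe mean [-0.0119  0.1711  0.0087] p2 [-0.0394  0.1646 -0.0149] p98 [0.0154 0.1751 0.0352]
  ellipse ((266.22003173828125, 200.410888671875), (12.749812126159668, 18.097244262695312), 134.46273803710938)
  normal [ 0.031  0.999 -0.018]
top 51 pinframe mean [-0.0156  0.1651  0.0338] p2 [-0.0398  0.1585  0.0227] p98 [0.0118 0.172  0.0418]
  ellipse ((248.166259765625, 205.64044189453125), (3.3117599487304688, 17.092912673950195), 173.8479766845703)
turn [-0.05   0.032  0.023] then shift(new axes) [-0.048 -0.005  0.05 ] | t 7.8 pos [ 0.4336 -0.0625  0.1154] F [ 0.5  0.  -0.5] gap 0.0585
tcp pinframe [-0.0126  0.1528 -0.0049]
```

```bash
cat > mv.py <<'E'
# python3 mv.py dx dy dz (mm, pin frame) -> tool units total, current orientation restored to FI
from h import *
import sys
s=arm.state(); d=np.array([float(v) for v in sys.argv[1:4]])/1000
go(FI,s["position"]+np.c_[xp,yp,zh]@d)
E
python3 mv.py 12.4 -70 -10.5; python3 mv.py 0 -10 0
```

```text
turn [-0.05   0.032  0.023] then shift(new axes) [-1.384  0.31   1.102] | t 7.8 pos [ 0.4336 -0.0625  0.1154] F [ 0.5  0.  -0.5] gap 0.0585
turn [-0.05   0.032  0.023] then shift(new axes) [-0.217  0.     0.125] | t 7.8 pos [ 0.4336 -0.0625  0.1154] F [ 0.5  0.  -0.5] gap 0.0585
```

```bash
python3 -m jog '0 .16 .26 -.05 .03 .02 1;0 .15 0 0 0 0 1;-.35 0 .2 0 0 0 1;-.35 0 .2 0 0 0 1;-.35 0 .2 0 0 0 1;-.33 0 .2 0 0 0 1;0 0 0 0 0 0 1;0 0 0 0 0 0 1'
python3 look.py r2
python3 - <<'E'
import numpy as np,cv2
p=np.load("side_r2.npz")["p"];q=np.load("top_r2.npz")["p"]
cv2.imwrite("pics/c.png",np.hstack([cv2.resize(p[160:220,250:320],None,fx=5.7,fy=6,interpolation=2),cv2.resize(q[175:235,230:300],None,fx=5.7,fy=6,interpolation=2)])[:,:,::-1])
E
```

```text
t: 8.6
position: [0.4364, -0.132, 0.107]
tool_rot: [2.082, 1.789, -0.557]
ft_force: [-0.8, 0.4, -0.6]
finger_gap: 0.0585
finger_force: 64.7
side 168 pinframe mean [0.0018 0.1058 0.0022] p2 [-0.0248  0.1009 -0.0243] p98 [0.0285 0.1095 0.0285]
  ellipse ((270.4070739746094, 194.2041015625), (12.724871635437012, 17.01488494873047), 138.47222900390625)
  normal [-0.021 -1.     0.003]
top 53 pinframe mean [-0.0045  0.0985  0.0274] p2 [-0.0302  0.0917  0.0148] p98 [0.0232 0.1057 0.0397]
  ellipse ((264.8316955566406, 200.65182495117188), (3.4951395988464355, 15.548766136169434), 169.79820251464844)
turn [0.019 0.002 0.01 ] then shift(new axes) [-0.004  0.     0.003] | t 8.7 pos [ 0.4364 -0.1318  0.1071] F [ 0.9 -0.4 -0.4] gap 0.0585
tcp pinframe [ 0.001   0.0872 -0.0125]
```

View pics/c.png

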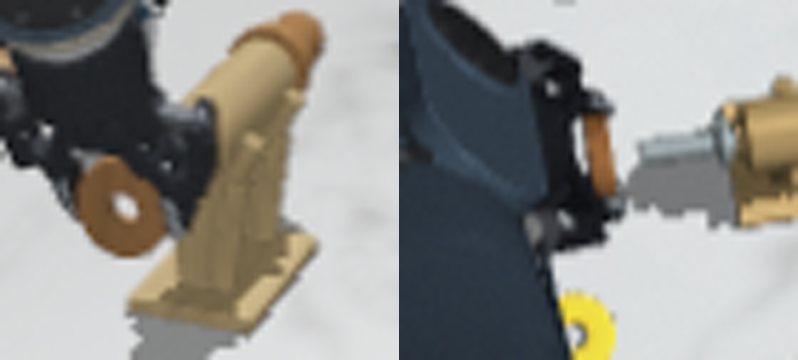

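The crop shows the ring at left (125,205), its face square-on and its bore in line with the spindle. At right, the top view has the ring at (600,155) just beyond the spindle tip at (640,148).

```bash
python3 -m jog '.029 -.025 .05 0 0 0 1;-.2 0 .115 0 0 0 1;-.2 0 .115 0 0 0 1;-.2 0 .115 0 0 0 1;0 0 0 0 0 0 1'
python3 mv.py 0 0 0; python3 -c "
from h import *
s=arm.state();print(((s['position']-root)@np.c_[xp,yp,zh]).round(4),s['wrist_torque'])"
```

```text
t: 9.2
position: [0.4308, -0.161, 0.105]
tool_rot: [2.083, 1.787, -0.557]
ft_force: [1.1, -0.6, -0.4]
finger_gap: 0.058
finger_force: 64.6
turn [ 0.013  0.005 -0.003] then shift(new axes) [0. 0. 0.] | t 9.2 pos [ 0.4308 -0.161   0.105 ] F [ 1.1 -0.6 -0.4] gap 0.058
[-0.0002  0.0577 -0.0145] [ 0.10180862 -0.22794035  0.09037925]
```

```bash
python3 -m jog '-.145 0 .083 0 0 0 1;-.145 0 .083 0 0 0 1;-.145 0 .083 0 0 0 1;-.145 0 .083 0 0 0 1;-.145 0 .083 0 0 0 1;-.145 0 .083 0 0 0 1;0 0 0 0 0 0 1'
python3 look.py r3|tail -2
```

```text
t: 9.9
position: [0.4248, -0.2002, 0.1051]
tool_rot: [2.083, 1.788, -0.557]
ft_force: [2.3, -2.0, -1.2]
finger_gap: 0.0589
finger_force: 64.6
turn [0.015 0.005 0.003] then shift(new axes) [-0.012 -0.001  0.007] | t 10.0 pos [ 0.4249 -0.1997  0.1051] F [ 1.8 -2.2 -0.7] gap 0.0582
tcp pinframe [-0.0001  0.018  -0.0144]
```

```bash
python3 -m jog '0 0 0 0 0 0 -1;0 0 0 0 0 0 -1;0 0 0 0 0 0 -1;0 0 0 0 0 0 -1;0 0 -.4 0 0 0 -1;0 0 -.9 0 0 0 -1;0 0 -.9 0 0 0 -1;0 0 -.9 0 0 0 -1;0 0 0 0 0 0 -1'
python3 - <<'E'
from h import *
go(FP,np.array([.4153,.1525,.0835])+FP[:,2]*(.018-.11))
for n in("side","top"):
    p,d=cams.read_camera(n); X=cloud(n,d); L=(X-root)@np.c_[xp,yp,zh]
    hsv=cv2.cvtColor(p,cv2.COLOR_RGB2HSV); w=cv2.inRange(hsv,(4,120,30),(15,255,255))>0
    m=w&(abs(L[...,0])<.045)&(L[...,1]>.003)&(L[...,1]<.1)&(abs(L[...,2])<.04)
    P=L[m]; print(n,len(P),P.mean(0).round(4),np.percentile(P,2,axis=0).round(4),np.percentile(P,98,axis=0).round(4))
    if n=="top": cv2.imwrite("pics/d.png",cv2.resize(p[150:260,160:360],None,fx=4,fy=4)[:,:,::-1])
E
```

```text
t: 10.9
position: [0.4359, -0.1368, 0.2157]
tool_rot: [2.079, 1.787, -0.55]
ft_force: [0.9, 0.1, -0.6]
finger_gap: 0.0854
finger_force: 0.0
turn [-0.157  5.609 -1.61 ] then shift(new axes) [6.147 0.    2.77 ] | t 10.9 pos [ 0.4359 -0.1368  0.2157] F [ 0.9  0.1 -0.6] gap 0.0854
side 128 [-0.0052  0.038   0.0027] [-0.029   0.0332 -0.0256] [0.0244 0.0427 0.0258]
top 49 [-0.0057  0.0309  0.0228] [-0.0279  0.0242  0.0046] [0.0205 0.0377 0.0314]
```

```bash
python3 -m jog '0 0 0 -.026 .935 -.268 -1;0 0 0 -.026 .935 -.268 -1;0 0 0 -.026 .935 -.268 -1;0 0 0 -.026 .935 -.268 -1;0 0 0 -.026 .935 -.268 -1;0 0 0 -.026 .935 -.268 -1' 
python3 -m jog '.77 0 .34 0 0 0 -.8;.77 0 .34 0 0 0 -.8;.77 0 .34 0 0 0 -.8;.77 0 .34 0 0 0 -.8;.77 0 .34 0 0 0 -.8;.77 0 .34 0 0 0 -.8;.77 0 .34 0 0 0 -.8;.77 0 .34 0 0 0 -.8;0 0 0 0 0 0 -.8'
python3 -c "
from h import *
go(FP,np.array([.4153,.1525,.0835])+FP[:,2]*.018)"
```

```text
t: 11.6
position: [0.4336, -0.1385, 0.2117]
tool_rot: [-2.0, -2.141, -0.265]
ft_force: [0.8, 1.0, -0.8]
finger_gap: 0.0854
finger_force: 0.0
t: 12.5
position: [0.4139, 0.1294, 0.1696]
tool_rot: [-2.0, -2.144, -0.254]
ft_force: [0.2, -0.2, 0.7]
finger_gap: 0.0767
finger_force: 0.0
turn [-0.068 -0.008 -0.022] then shift(new axes) [-0.004  0.077  2.677] | t 12.5 pos [0.4139 0.1294 0.1696] F [ 0.2 -0.2  0.7] gap 0.0767
```

```bash
python3 -m jog '0 .08 0 -.07 -.01 -.02 -.6;0 0 .7 0 0 0 -.6;0 0 .7 0 0 0 -.6;0 0 .7 0 0 0 -.6;0 0 .57 0 0 0 -.6;0 0 0 0 0 0 -.6;0 0 0 0 0 0 1;0 0 0 0 0 0 1;0 0 0 0 0 0 1;0 0 0 0 0 0 1;0 0 0 0 0 0 1' 40
python3 -c "
from h import *
c=np.array([.4153,.1525,.0835]);go(FP,c+FP[:,2]*.018);s=arm.state();print(s['finger_force'],(s['position']-c)@FP)"
```

```text
t: 13.6
position: [0.418, 0.1547, 0.0692]
tool_rot: [-2.007, -2.152, -0.271]
ft_force: [-0.8, -7.5, 4.2]
finger_gap: 0.0435
finger_force: 40.4
turn [ 0.05   0.007 -0.003] then shift(new axes) [ 0.044 -0.072  0.092] | t 13.6 pos [0.418  0.1547 0.0692] F [-0.8 -7.5  4.2] gap 0.0435
40.421031725782086 [-0.00177859  0.00287332  0.01430778]
```

Gripped. I'll draw it off, turn it and bring it in front of the spindle.

```bash
python3 -m jog '.26 0 -.15 0 0 0 1;.26 0 -.15 0 0 0 1;.26 0 -.15 0 0 0 1;.26 0 -.15 0 0 0 1;0 0 -.5 0 0 0 1;0 0 -.9 0 0 0 1;0 0 -.9 0 0 0 1;0 0 -.9 0 0 0 1;0 0 0 0 0 0 1' 60
python3 -m jog '0 0 0 .038 -.94 .266 1;0 0 0 .038 -.94 .266 1;0 0 0 .038 -.94 .266 1;0 0 0 .038 -.94 .266 1;0 0 0 .038 -.94 .266 1;0 0 0 .038 -.94 .266 1;0 0 0 0 0 0 1'
python3 -c "
from h import *
go(FI,root+yp*.125+FI@np.array([-.0018,0,.0143]))"
```

```text
t: 14.5
position: [0.4185, 0.1555, 0.2305]
tool_rot: [-2.01, -2.154, -0.278]
ft_force: [0.3, -0.2, -1.1]
finger_gap: 0.0429
finger_force: 60.9
t: 15.2
position: [0.4161, 0.1573, 0.2244]
tool_rot: [2.075, 1.788, -0.565]
ft_force: [-0.2, 0.8, -1.2]
finger_gap: 0.043
finger_force: 60.9
turn [0.02  0.059 0.025] then shift(new axes) [-4.039  1.578  5.692] | t 15.2 pos [0.4161 0.1573 0.2244] F [-0.2  0.8 -1.2] gap 0.043
```

```bash
python3 -m jog '-.5 .197 .71 .02 .06 .02 1;-.5 .197 .71 0 0 0 1;-.5 .197 .71 0 0 0 1;-.5 .197 .71 0 0 0 1;-.5 .197 .71 0 0 0 1;-.5 .197 .71 0 0 0 1;-.5 .197 .71 0 0 0 1;-.5 .197 .71 0 0 0 1;0 0 0 0 0 0 1;0 0 0 0 0 0 1'
sed -i 's/(L\[...,1\]>.03)/(L[...,1]>.065)/' look.py; python3 look.py s1
```

```text
t: 16.2
position: [0.4399, -0.1028, 0.1086]
tool_rot: [2.091, 1.788, -0.553]
ft_force: [0.7, 0.4, 0.2]
finger_gap: 0.0428
finger_force: 61.1
side 107 pinframe mean [-0.0009  0.1356  0.0039] p2 [-0.0221  0.12   -0.015 ] p98 [0.019  0.1425 0.0241]
  ellipse ((267.49981689453125, 197.1390380859375), (10.226781845092773, 12.46729564666748), 147.919677734375)
  normal [ 0.156  0.974 -0.163]
top 56 pinframe mean [-0.003   0.125   0.0216] p2 [-0.0212  0.1147  0.0102] p98 [0.0161 0.1355 0.037 ]
  ellipse ((257.9915771484375, 201.29733276367188), (5.489498138427734, 11.389816284179688), 168.18914794921875)
turn [ 0.011 -0.036 -0.015] then shift(new axes) [-0.018 -0.011  0.022] | t 16.3 pos [ 0.4405 -0.1019  0.109 ] F [-0.4 -0.1 -1.2] gap 0.0428
tcp pinframe [-0.      0.1165 -0.0109]
```

```bash
cat > face.py <<'E'
from h import *
import sys
tag,lo=sys.argv[1],float(sys.argv[2])
z=np.load(f"side_{tag}.npz");p,d=z["p"],z["d"];X=cloud("side",d);L=(X-root)@np.c_[xp,yp,zh]
hsv=cv2.cvtColor(p,cv2.COLOR_RGB2HSV); w=cv2.inRange(hsv,(4,90,30),(22,255,255))>0
m=w&(abs(L[...,0])<.04)&(L[...,1]>lo)&(L[...,1]<lo+.03)&(abs(L[...,2])<.04)
P=L[m];ym=np.median(P[:,1]);F=P[abs(P[:,1]-ym)<.004]
_,_,V=np.linalg.svd(F-F.mean(0))
print(len(F),F.mean(0).round(4),"mid",((F.min(0)+F.max(0))/2).round(4),"ext",np.ptp(F,axis=0).round(4),"n",V[2].round(3))
E
python3 face.py s1 .13; python3 face.py r2 .095
python3 - <<'E'
import numpy as np,cv2
p=np.load("side_s1.npz")["p"]
cv2.imwrite("pics/e.png",cv2.resize(p[170:225,240:310],None,fx=10,fy=10,interpolation=cv2.INTER_CUBIC)[:,:,::-1])
E
```

```text
88 [-0.0009  0.1368  0.0036] mid [-0.0013  0.1365  0.0033] ext [0.0419 0.0071 0.0394] n [-0.006 -1.    -0.004]
161 [0.0015 0.106  0.0021] mid [0.0016 0.106  0.0017] ext [0.0569 0.0077 0.0569] n [ 0.01   1.    -0.008]
```

View pics/e.png

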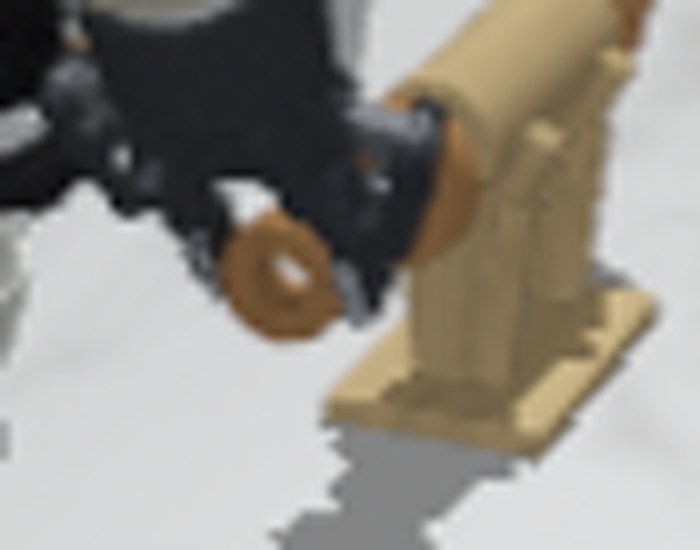

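The crop shows the sleeve held square-on, its bore at (290,268), and the wide ring on the spindle behind at (445,200).

```bash
python3 mv.py 1 0 -3; python3 mv.py 0 -36 0;python3 -m jog '.02 .02 .09 0 -.03 0 1;-.26 0 .15 0 0 0 1;-.26 0 .15 0 0 0 1;-.26 0 .15 0 0 0 1;0 0 0 0 0 0 1;-.1 0 .06 0 0 0 1;-.1 0 .06 0 0 0 1;-.1 0 .06 0 0 0 1;0 0 0 0 0 0 1'
python3 mv.py 0 0 0; python3 -c "
from h import *
s=arm.state();print(((s['position']-root)@np.c_[xp,yp,zh]).round(4),s['wrist_torque'])"
```

```text
turn [ 0.011 -0.036 -0.015] then shift(new axes) [0.037 0.025 0.065] | t 16.3 pos [ 0.4405 -0.1019  0.109 ] F [-0.4 -0.1 -1.2] gap 0.0428
turn [ 0.011 -0.036 -0.015] then shift(new axes) [-0.779  0.     0.45 ] | t 16.3 pos [ 0.4405 -0.1019  0.109 ] F [-0.4 -0.1 -1.2] gap 0.0428
t: 17.2
position: [0.4334, -0.1535, 0.105]
tool_rot: [2.085, 1.785, -0.559]
ft_force: [0.1, -1.3, 3.2]
finger_gap: 0.0427
finger_force: 61.4
turn [ 0.003  0.009 -0.015] then shift(new axes) [0. 0. 0.] | t 17.2 pos [ 0.4334 -0.1535  0.105 ] F [ 0.1 -1.3  3.2] gap 0.0427
[ 0.0013  0.0654 -0.0145] [-0.27134101  0.00510828  0.05539211]
```

```bash
python3 -m jog '-.1 0 .04 0 0 0 1;-.09 0 .04 0 0 0 1;-.09 0 .05 0 0 0 1;-.09 0 .05 0 0 0 1;0 0 0 0 0 0 1'
python3 look.py s2|tail -2;python3 face.py s2 .06
```

```text
t: 17.7
position: [0.4307, -0.1697, 0.1059]
tool_rot: [2.086, 1.786, -0.559]
ft_force: [-0.6, -0.6, -0.8]
finger_gap: 0.043
finger_force: 61.3
turn [ 0.001  0.004 -0.015] then shift(new axes) [-0.008 -0.001  0.005] | t 17.8 pos [ 0.4308 -0.1693  0.1059] F [-0.5  0.2  0.1] gap 0.0423
tcp pinframe [ 0.001   0.0491 -0.0136]
77 [-0.0001  0.0693  0.0019] mid [0.0008 0.0694 0.0012] ext [0.0404 0.0073 0.0414] n [ 0.001 -1.    -0.018]
```

```bash
python3 -m jog '0 0 0 0 0 0 -.6;0 0 0 0 0 0 -.6;0 0 0 0 0 0 -.6;0 0 -.4 0 0 0 -.6;0 0 -.9 0 0 0 -.6;0 0 -.9 0 0 0 -.6;0 0 -.9 0 0 0 -.6;0 0 0 -.01 .93 -.265 -.6;0 0 0 -.01 .93 -.265 -.6;0 0 0 -.01 .93 -.265 -.6;0 0 0 -.01 .93 -.265 -.6;0 0 0 -.01 .93 -.265 -.6'
python3 -m jog '0 0 0 -.01 .93 -.265 -.6;0 0 0 0 0 0 -.6'
python3 look.py s3;python3 face.py s3 .06
python3 -c "
from h import *
go(FP,np.array([.407,.2525,.0905])+FP[:,2]*(.017-.11))"
```

```text
t: 19.0
position: [0.4406, -0.1078, 0.2141]
tool_rot: [-2.112, -2.167, -0.115]
ft_force: [-0.1, 0.4, -0.5]
finger_gap: 0.0683
finger_force: 0.0
t: 19.2
position: [0.4402, -0.1094, 0.2129]
tool_rot: [-2.01, -2.128, -0.245]
ft_force: [0.1, 0.2, 0.7]
finger_gap: 0.0683
finger_force: 0.0
side 85 pinframe mean [-0.0031  0.0702  0.0003] p2 [-0.0219  0.0662 -0.018 ] p98 [0.0169 0.0744 0.019 ]
  ellipse ((275.5448913574219, 191.17002868652344), (10.061118125915527, 11.612715721130371), 123.77362823486328)
  normal [ 0.042 -0.999  0.006]
81 [-0.0034  0.0701  0.0008] mid [-0.0021  0.07    0.0011] ext [0.0408 0.0077 0.039 ] n [ 0.031 -0.999  0.01 ]
turn [-0.121  0.03  -0.119] then shift(new axes) [ 7.954 -0.182  2.976] | t 19.3 pos [ 0.44   -0.1083  0.213 ] F [-0.9  0.1  0.4] gap 0.0684Traceback (most recent call last):
  File "look.py", line 11, in <module>
    k,l,st,c=cv2.connectedComponentsWithStats(m.astype(np.uint8)); i=1+st[1:,4].argmax(); P=L[l==i]
                                                                       ~~~~~~~~~~~~~~~^^
ValueError: attempt to get argmax of an empty sequence
```

```bash
python3 -m jog '.8 -.02 .3 -.12 .03 -.12 -.6;.8 -.02 .3 0 0 0 -.6;.8 -.02 .3 0 0 0 -.6;.8 -.02 .3 0 0 0 -.6;.8 -.02 .3 0 0 0 -.6;.8 -.02 .3 0 0 0 -.6;.8 -.02 .3 0 0 0 -.6;.8 -.02 .3 0 0 0 -.6;.8 -.02 .3 0 0 0 -.6;.8 -.02 .3 0 0 0 -.6;0 0 0 0 0 0 -.6'
python3 -c "
from h import *
go(FP,np.array([.407,.2525,.0905])+FP[:,2]*.017)"
```

```text
t: 20.4
position: [0.4062, 0.2342, 0.1808]
tool_rot: [-1.995, -2.157, -0.266]
ft_force: [0.2, -0.4, 0.8]
finger_gap: 0.0683
finger_force: 0.0
turn [ 0.002 -0.007  0.048] then shift(new axes) [-0.144  0.053  2.723] | t 20.4 pos [0.4062 0.2342 0.1808] F [ 0.2 -0.4  0.8] gap 0.0683
```

```bash
python3 -m jog '-.144 .053 0 0 0 .05 -.6;0 0 .7 0 0 0 -.6;0 0 .7 0 0 0 -.6;0 0 .7 0 0 0 -.6;0 0 .62 0 0 0 -.6;0 0 0 0 0 0 -.6;0 0 0 0 0 0 1;0 0 0 0 0 0 1;0 0 0 0 0 0 1;0 0 0 0 0 0 1;0 0 0 0 0 0 1' 40
python3 -c "
from h import *
c=np.array([.407,.2525,.0905]);go(FP,c+FP[:,2]*.017);s=arm.state();print(s['finger_force'],(s['position']-c)@FP)"
```

```text
t: 21.5
position: [0.409, 0.2535, 0.0757]
tool_rot: [-2.007, -2.145, -0.269]
ft_force: [-1.4, -6.4, 7.9]
finger_gap: 0.0409
finger_force: 40.9
turn [ 0.021 -0.019 -0.029] then shift(new axes) [ 0.075 -0.053  0.062] | t 21.5 pos [0.409  0.2535 0.0757] F [-1.4 -6.4  7.9] gap 0.0409
40.89960249024443 [-0.00300285  0.00211355  0.01451716]
```

```bash
python3 -m jog '0 0 0 0 0 0 1;.26 0 -.15 0 0 0 1;.26 0 -.15 0 0 0 1;.26 0 -.15 0 0 0 1;.26 0 -.15 0 0 0 1;0 0 -.5 0 0 0 1;0 0 -.9 0 0 0 1;0 0 -.9 0 0 0 1;0 0 -.9 0 0 0 1;0 0 0 0 0 0 1' 80
python3 -m jog '0 0 0 .038 -.94 .262 1;0 0 0 .038 -.94 .262 1;0 0 0 .038 -.94 .262 1;0 0 0 .038 -.94 .262 1;0 0 0 .038 -.94 .262 1;0 0 0 .038 -.94 .262 1;0 0 0 0 0 0 1'
python3 -c "
from h import *
go(FI,root+yp*.145+FI@np.array([-.003,0,.0145]))"
```

```text
t: 22.5
position: [0.4103, 0.254, 0.2369]
tool_rot: [-2.009, -2.147, -0.277]
ft_force: [1.1, 0.3, -1.6]
finger_gap: 0.0404
finger_force: 80.9
t: 23.2
position: [0.4078, 0.2554, 0.2303]
tool_rot: [2.076, 1.792, -0.569]
ft_force: [-0.8, 0.3, -1.2]
finger_gap: 0.0403
finger_force: 80.9
turn [-0.013  0.051  0.048] then shift(new axes) [-5.633  2.155  6.769] | t 23.2 pos [0.4078 0.2554 0.2303] F [-0.8  0.3 -1.2] gap 0.0403
```

```bash
python3 -m jog '-.56 .215 .67 -.01 .05 .05 1;-.56 .215 .67 0 0 0 1;-.56 .215 .67 0 0 0 1;-.56 .215 .67 0 0 0 1;-.56 .215 .67 0 0 0 1;-.56 .215 .67 0 0 0 1;-.56 .215 .67 0 0 0 1;-.56 .215 .67 0 0 0 1;-.56 .215 .67 0 0 0 1;-.56 .215 .67 0 0 0 1;0 0 0 0 0 0 1;0 0 0 0 0 0 1'
sed -i 's/>.065)/>.085)/' look.py; python3 look.py k1; python3 face.py k1 .145
python3 - <<'E'
import numpy as np,cv2
p=np.load("side_k1.npz")["p"];q=np.load("top_k1.npz")["p"]
f=lambda a:cv2.resize(a,None,fx=5.7,fy=8,interpolation=cv2.INTER_CUBIC)
cv2.imwrite("pics/f.png",np.hstack([f(p[165:225,245:315]),f(q[170:230,230:300])])[:,:,::-1])
E
```

```text
t: 24.4
position: [0.4426, -0.0831, 0.1111]
tool_rot: [2.092, 1.787, -0.552]
ft_force: [0.5, 0.4, -0.6]
finger_gap: 0.0403
finger_force: 81.0
side 110 pinframe mean [-0.0052  0.1648  0.0092] p2 [-0.0212  0.1498 -0.0091] p98 [0.0152 0.173  0.0232]
  ellipse ((264.98138427734375, 199.29220581054688), (10.199589729309082, 12.066295623779297), 170.15838623046875)
  normal [-0.087 -0.955 -0.285]
top 87 pinframe mean [-0.0039  0.1436  0.0208] p2 [-0.0228  0.1272  0.0086] p98 [0.0151 0.1634 0.0415]
  ellipse ((253.31239318847656, 202.32943725585938), (8.682765007019043, 11.328596115112305), 130.14488220214844)
turn [ 0.01  -0.038 -0.02 ] then shift(new axes) [-0.019 -0.009  0.02 ] | t 24.5 pos [ 0.4431 -0.0822  0.1114] F [ 0.1  0.1 -1.1] gap 0.0399
tcp pinframe [-0.0004  0.1364 -0.0084]
60 [-0.0052  0.1667  0.0068] mid [-0.003   0.1661  0.0053] ext [0.032  0.0076 0.0304] n [ 0.048 -0.995 -0.083]
```

View pics/f.png

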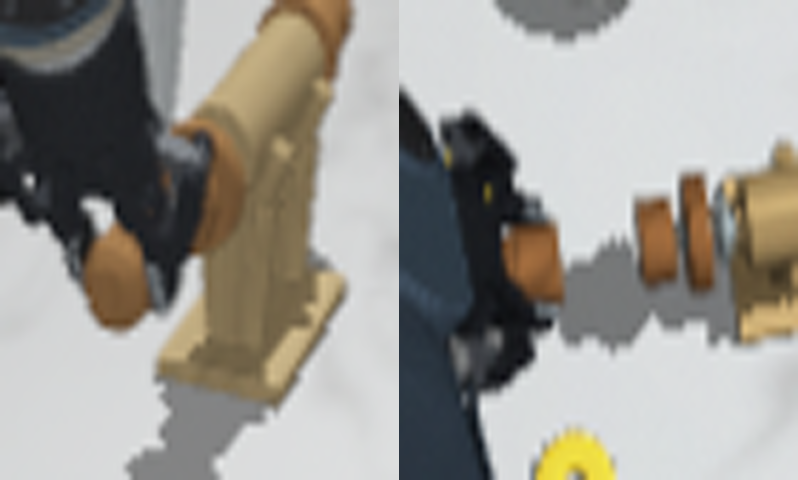

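The left crop shows the knob held at (118,280) in front of the ring. In the right crop the knob is at (535,260) with its wide open end towards the sleeve at (655,240), then the ring at (697,235) and the washer at (722,220).

```bash
python3 mv.py 1.5 0 -5; python3 -m jog '.04 .03 .12 0 -.03 -.02 1;-.26 0 .15 0 0 0 1;-.26 0 .15 0 0 0 1;-.26 0 .15 0 0 0 1;-.2 0 .115 0 0 0 1;0 0 0 0 0 0 1'
python3 look.py k2|tail -2; python3 face.py k2 .1
```

```text
turn [ 0.01  -0.038 -0.02 ] then shift(new axes) [0.063 0.037 0.108] | t 24.5 pos [ 0.4431 -0.0822  0.1114] F [ 0.1  0.1 -1.1] gap 0.0399
t: 25.1
position: [0.4369, -0.1297, 0.1061]
tool_rot: [2.086, 1.787, -0.56]
ft_force: [-0.1, -0.1, -0.2]
finger_gap: 0.0404
finger_force: 81.0
turn [-0.002  0.002 -0.004] then shift(new axes) [-0.022 -0.003  0.011] | t 25.2 pos [ 0.4371 -0.1288  0.106 ] F [-0.2  0.6  0.1] gap 0.0404
tcp pinframe [ 0.0011  0.0895 -0.0134]
58 [-0.0041  0.1199  0.0011] mid [-0.0033  0.1195  0.0002] ext [0.0308 0.0077 0.0333] n [ 0.053 -0.997 -0.051]
```

```bash
python3 -m jog '0 .02 0 0 0 0 1;-.065 0 .037 0 0 0 1;-.065 0 .037 0 0 0 1;0 0 0 0 0 0 1'; python3 -m jog '-.065 0 .037 0 0 0 1;0 0 0 0 0 0 1'; python3 -c "
from h import *
s=arm.state();print(((s['position']-root)@np.c_[xp,yp,zh]).round(4),s['wrist_torque'])"
```

```text
t: 25.6
position: [0.437, -0.1348, 0.106]
tool_rot: [2.084, 1.788, -0.559]
ft_force: [-0.2, 0.6, -1.0]
finger_gap: 0.0404
finger_force: 81.0
t: 25.8
position: [0.4366, -0.1377, 0.1061]
tool_rot: [2.084, 1.788, -0.559]
ft_force: [-0.6, 0.3, -2.1]
finger_gap: 0.0405
finger_force: 81.0
[ 0.002   0.0815 -0.0134] [ 0.27685729 -0.0708259   0.04272263]
```

```bash
python3 -m jog '-.058 0 .047 0 0 0 1;-.065 0 .037 0 0 0 1;0 0 0 0 0 0 1'; python3 -m jog '-.065 0 .037 0 0 0 1;-.065 0 .037 0 0 0 1;0 0 0 0 0 0 1'; python3 -c "
from h import *
s=arm.state();print(((s['position']-root)@np.c_[xp,yp,zh]).round(4),s['wrist_torque'])"
```

```text
t: 26.1
position: [0.4359, -0.1424, 0.106]
tool_rot: [2.084, 1.789, -0.557]
ft_force: [-3.0, -2.5, 7.1]
finger_gap: 0.0403
finger_force: 81.5
t: 26.4
position: [0.4346, -0.1492, 0.1066]
tool_rot: [2.084, 1.787, -0.56]
ft_force: [-5.5, 10.9, 17.8]
finger_gap: 0.0403
finger_force: 83.4
[ 0.0018  0.0699 -0.0129] [ 0.00339964  1.07054506 -0.75936204]
```

```bash
python3 -m jog '-.01 -.018 -.018 0 0 0 1;0 0 0 0 0 0 1'
python3 - <<'E'
from h import *
s=arm.state();print(s["ft_force"],((s['position']-root)@np.c_[xp,yp,zh]).round(4),s['wrist_torque'])
p,d=cams.read_camera("top");q,_=cams.read_camera("side")
f=lambda a:cv2.resize(a,None,fx=5.7,fy=8,interpolation=cv2.INTER_CUBIC)
cv2.imwrite("pics/g.png",np.hstack([f(q[165:225,245:315]),f(p[170:230,245:315])])[:,:,::-1])
E
```

```text
t: 26.6
position: [0.4344, -0.1492, 0.1069]
tool_rot: [2.084, 1.788, -0.558]
ft_force: [-1.1, 5.0, 6.7]
finger_gap: 0.0402
finger_force: 81.9
[-1.10339625  4.99540798  6.65068237] [ 0.0016  0.0699 -0.0126] [ 0.19110816  0.21479572 -0.18538577]
```

View pics/g.png

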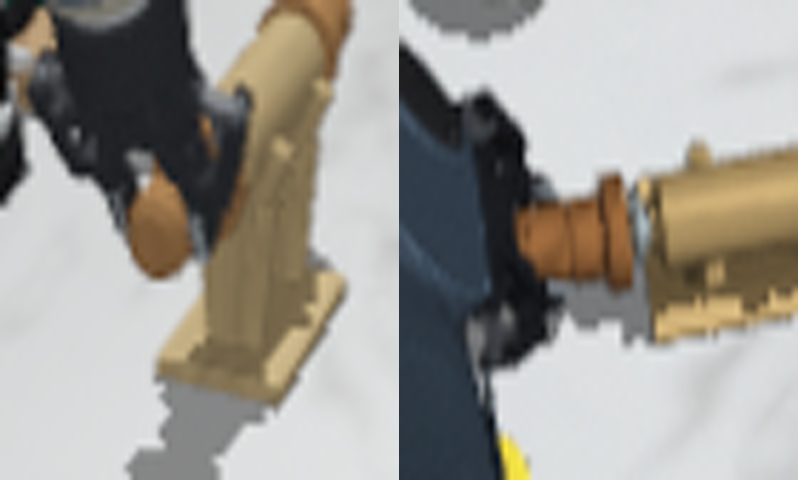

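The right crop shows the knob, sleeve and ring stacked coaxially at (520–630,235) and reaching the washer at (640,215). They still need about 11 mm more travel.

```bash
python3 -m jog '-.048 0 .015 0 0 0 1;-.044 0 .025 0 0 0 1;-.044 0 .025 0 0 0 1;-.044 0 .025 0 0 0 1;0 0 0 0 0 0 1'; python3 -c "
from h import *
s=arm.state();print(((s['position']-root)@np.c_[xp,yp,zh]).round(4),s['wrist_torque'])"
```

```text
t: 27.2
position: [0.4331, -0.157, 0.107]
tool_rot: [2.085, 1.788, -0.558]
ft_force: [-0.8, 6.5, 5.4]
finger_gap: 0.0404
finger_force: 82.1
[ 0.0015  0.0619 -0.0125] [ 0.74008807  0.01960578 -0.07064843]
```

```bash
python3 -m jog '-.046 0 .02 0 0 0 1;0 0 0 0 0 0 1'; python3 -m jog '-.035 0 .02 0 0 0 1;0 0 0 0 0 0 1';  python3 -c "
from h import *
s=arm.state();print(((s['position']-root)@np.c_[xp,yp,zh]).round(4),s['wrist_torque'])"
```

```text
t: 27.4
position: [0.4328, -0.1591, 0.1071]
tool_rot: [2.085, 1.789, -0.558]
ft_force: [0.5, 5.3, 3.0]
finger_gap: 0.0404
finger_force: 81.6
t: 27.6
position: [0.4325, -0.1606, 0.1071]
tool_rot: [2.085, 1.789, -0.558]
ft_force: [0.8, 5.6, 3.5]
finger_gap: 0.0404
finger_force: 81.8
[ 0.0015  0.0583 -0.0124] [ 0.78321996 -0.11021343 -0.02868799]
```

```bash
for i in 1; do python3 -m jog '-.035 0 .02 0 0 0 1;0 0 0 0 0 0 1'; python3 -m jog '-.035 0 .02 0 0 0 1;0 0 0 0 0 0 1'; done; python3 -c "
from h import *
s=arm.state();print(((s['position']-root)@np.c_[xp,yp,zh]).round(4),s['wrist_torque'])"
```

```text
t: 27.8
position: [0.4323, -0.1622, 0.1071]
tool_rot: [2.085, 1.789, -0.558]
ft_force: [0.6, 5.2, 2.6]
finger_gap: 0.0403
finger_force: 81.8
t: 28.0
position: [0.432, -0.1638, 0.1071]
tool_rot: [2.085, 1.789, -0.558]
ft_force: [-0.3, 5.1, 3.1]
finger_gap: 0.0402
finger_force: 81.8
[ 0.0015  0.0551 -0.0124] [ 0.87089999 -0.06216244 -0.05538109]
```

```bash
python3 -m jog '-.035 0 .02 0 0 0 1;0 0 0 0 0 0 1'; python3 -m jog '-.035 0 .02 0 0 0 1;0 0 0 0 0 0 1'; python3 -c "
from h import *
s=arm.state();print(((s['position']-root)@np.c_[xp,yp,zh]).round(4),s['wrist_torque'])"
```

```text
t: 28.2
position: [0.4318, -0.1653, 0.1071]
tool_rot: [2.085, 1.789, -0.558]
ft_force: [-0.4, 7.0, 3.4]
finger_gap: 0.0408
finger_force: 81.9
t: 28.4
position: [0.4318, -0.1655, 0.107]
tool_rot: [2.086, 1.789, -0.554]
ft_force: [-0.1, 25.1, 9.8]
finger_gap: 0.0402
finger_force: 83.5
[ 0.0015  0.0534 -0.0125] [ 2.90943242  0.10727845 -0.47962875]
```

```bash
python3 -m jog '-.01 0 .006 0 0 0 1;0 0 0 0 0 0 1;0 0 0 0 0 0 -.6;0 0 0 0 0 0 -.6;0 0 0 0 0 0 -.6;0 0 -.4 0 0 0 -.6;0 0 -.9 0 0 0 -.6;0 0 -.9 0 0 0 -.6;0 0 -.9 0 0 0 -.6;0 0 -.5 0 0 0 -.6;0 0 0 0 0 0 -.6'
python3 - <<'E'
from h import *
for n in("side","top"):
    p,d=cams.read_camera(n); np.savez(f"{n}_end.npz",p=p,d=d); L=(cloud(n,d)-root)@np.c_[xp,yp,zh]
    hsv=cv2.cvtColor(p,cv2.COLOR_RGB2HSV); w=cv2.inRange(hsv,(4,120,30),(15,255,255))>0
    m=w&(abs(L[...,0])<.045)&(L[...,1]>.002)&(L[...,1]<.13)&(abs(L[...,2])<.045); P=L[m]
    print(n,len(P),P.mean(0).round(4),np.percentile(P[:,1],[1,99,100]).round(4))
    if n=="top":
        for y in np.arange(0,.1,.006):
            Q=P[(P[:,1]>=y)&(P[:,1]<y+.006)]
            if len(Q): print("y%.3f n%d x %.4f..%.4f z %.4f"%(y,len(Q),Q[:,0].min(),Q[:,0].max(),Q[:,2].max()))
p=np.load("top_end.npz")["p"];q=np.load("side_end.npz")["p"]
f=lambda a:cv2.resize(a,None,fx=5.7,fy=8,interpolation=cv2.INTER_CUBIC)
cv2.imwrite("pics/hh.png",np.hstack([f(q[155:215,255:325]),f(p[170:230,265:335])])[:,:,::-1])
E
```

```text
t: 29.5
position: [0.4434, -0.0958, 0.2339]
tool_rot: [2.083, 1.787, -0.554]
ft_force: [0.7, -0.3, -0.4]
finger_gap: 0.0684
finger_force: 0.0
side 191 [-0.0099  0.0526  0.0054] [0.0132 0.0897 0.0904]
top 200 [-0.0054  0.0404  0.0175] [0.0045 0.0822 0.0843]
y0.000 n9 x -0.0281..0.0172 z 0.0252
y0.006 n18 x -0.0284..0.0186 z 0.0329
y0.012 n21 x -0.0272..0.0185 z 0.0335
y0.018 n19 x -0.0215..0.0126 z 0.0336
y0.024 n12 x -0.0204..0.0104 z 0.0241
y0.030 n16 x -0.0203..0.0107 z 0.0267
y0.036 n12 x -0.0200..0.0107 z 0.0234
y0.042 n15 x -0.0187..0.0124 z 0.0208
y0.048 n11 x -0.0191..0.0126 z 0.0234
y0.054 n16 x -0.0203..0.0107 z 0.0225
y0.060 n13 x -0.0193..0.0113 z 0.0209
y0.066 n14 x -0.0196..0.0114 z 0.0275
y0.072 n11 x -0.0182..0.0085 z 0.0236
y0.078 n12 x -0.0172..0.0082 z 0.0243
y0.084 n1 x 0.0029..0.0029 z 0.0091
```

View pics/hh.png

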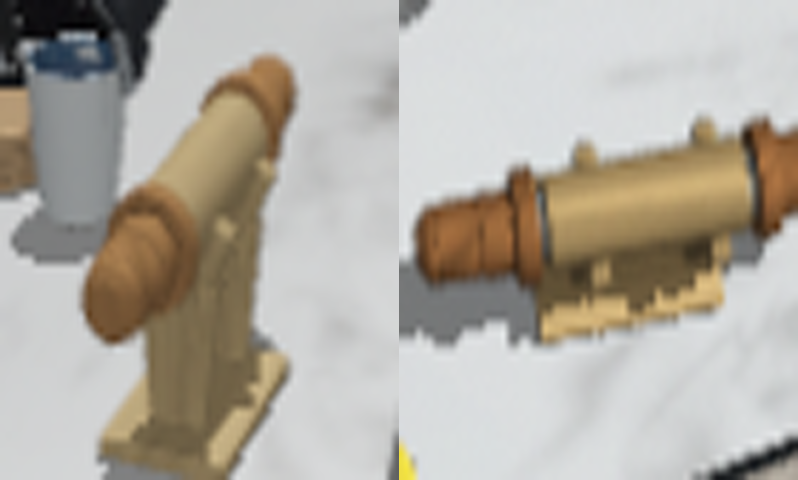

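The closing picture shows the knob, sleeve, ring and washer tight against the roller at (420–545,230), matching the finished end. The knob's end is about 89 mm from the roller face, against the expected 90.

```bash
python3 -c "
from station import arm
print(arm.job_done())"
```

```text
the job is handed in; nothing more can be done
None
```

I threaded the wide ring, sleeve and end knob onto the spindle in that order, pressed them tight against the roller (a dead stop at about 25 N), released them and handed the job in at about 30 s; the closing pictures show no gaps, but no verdict came back.

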